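Index the parts carousel, fit the nested lids, lift the cover off

TASK

Turn the parts carousel on by one click, so that its one open pot stands and stays at the pointer. Then take the nested pair of lids by the inner lid's knob, carry both together from their rest and lower them (do not drop them) until the inner lid is fully seated in the open pot. Then lift the outer lid alone straight up by its collar, leaving the inner lid seated and undisturbed, and finish while still holding the outer lid level in the air, wholly above the top of the inner lid's knob and touching nothing else; leave the other things on the bench alone.

Things in the scene. Friction and masses are not known exactly. Their poses are not given: they have to be found in the camera images.
- carousel (a joint): Turn of the carousel about its upright axis, rad: 0 with the open pot at the pointer, about -1.05 at the start; grows counter-clockwise seen from above. Detents at -1.047, 0, +1.047 (stops at +-1.9); past the midpoint it snaps on by itself. Going over a click takes about 0.2 N m.
- carousel_base: Fixed round base, 270 mm across, left or right of centre; origin on the bench, on the turning axis. Steel pointer block, 30 mm high, on its own -x side, 144-182 mm out. Above it a 280 mm plate (top at 30 mm) turns with six steel pots 72 mm across, 45 mm high, 100 mm from the axis, 60 degrees apart: one open, five closed by fixed lids like the inner lid (knob tops 135 mm above the bench).
- open_pot (a point): Centre of the open pot's mouth, in the plane of its rim, 75 mm above the bench; the mouth is 66 mm across, outside 72 mm, 41 mm deep. It turns with the carousel; its axes are the carousel's (its -x points outward from the carousel's axis).
- grip_bar (a point): Top centre of the carousel's grip bar, on the turning axis, 117 mm above the bench. The bar is 52 mm long along this point's x, 14 mm wide along its y, 32 mm high (from 85 to 117 mm above the bench), upon a 36 mm round column. It turns with the carousel.
- lid_rest: Fixed open steel cup, 72 mm across, 40 mm high, mouth 66 mm, origin on the bench in its centre; the nested lids start seated in it. May be to the left or the right.
- inner_lid: Inner lid, loose, 140 g. Origin: centre of the underside of its flange (76 mm across, 6 mm thick), at open_pot when seated; z up. Below: plug 60 mm across, 12 mm deep, chamfered. Above: round knob 22 mm across, top 60 mm over the origin; it passes through the outer lid and stands 28 mm above its collar. Starts in the rest, origin 40 mm above the bench. The outer lid rides on the flange.
- outer_lid: Outer lid, loose, 110 g. Origin: centre of the underside of its plate (86 mm across, 4 mm thick). Skirt hangs 12 mm below (inside 81 mm across); round collar 47 mm across rises to 26 mm over the origin, with a 33 mm hole through for the inner lid's knob. Nested, its origin lies 6 mm above the inner lid's, about 2 mm play sideways. Not fastened to the inner lid.
- screwdriver: Screwdriver lying on the bench, 170 mm long; leave alone.
- marker: Pen 130 mm long, 12 mm across, lying; leave alone.
- tape_roll: Roll of tape lying flat, 68 mm across, 19 mm high; leave alone.
- jar: Small glass jar, 52 mm across, 65 mm high, standing; leave alone.
- wrench: Wrench lying, 130 mm long; leave alone.
- weight: Brass cylinder 34 mm across, 30 mm high, standing; leave alone.
Mind the look-alikes: they are no part of the job. Leave any turquoise or yellow look-alike of the inner_lid alone.

How it is judged:
On the way, in this order (a step that is already met when the one before it is completed fails the run):
1. the carousel rests with the open pot at the pointer, the lids still in their rest (value of joint carousel between -0.08 and 0.08 rad and velocity of joint carousel between -0.1 and 0.1 rad/s and horizontal distance between inner_lid and lid_rest below 0.006 m and height (world z) of inner_lid below 0.046 m), for 0.2 s.
2. both lids are lifted together clear of the rest (z of outer_lid in the frame of inner_lid between 0 and 0.012 m and height (world z) of inner_lid above 0.07 m and contact force between inner_lid and lid_rest below 0.05 N and contact force between the fingers and inner_lid above 0.5 N), for 0.2 s.
3. the inner lid is seated in the open pot with the outer lid still upon it, the fingers off the inner lid (value of joint carousel between -0.08 and 0.08 rad and distance between inner_lid and open_pot below 0.006 m and angle between inner_lid's own z axis and vertical below 0.08 rad and z of outer_lid in the frame of inner_lid between 0 and 0.012 m and contact force between the fingers and inner_lid below 0.05 N), for 0.2 s.
At the end, for the whole second after the job is handed in: Open pot at the pointer (0.08 rad); inner lid seated in it (within 6 mm, tilt < 0.08 rad), fingers off it; outer lid held by the fingers, still, level within 0.2 rad, origin 70 mm or more above the inner lid's and 145 mm above the bench, touching neither inner lid, carousel nor rest (value of joint carousel between -0.08 and 0.08 rad and distance between inner_lid and open_pot below 0.006 m and angle between inner_lid's own z axis and vertical below 0.08 rad and z of outer_lid in the frame of inner_lid above 0.07 m and height (world z) of outer_lid above 0.145 m and angle between outer_lid's own z axis and vertical below 0.2 rad and linear speed of outer_lid below 0.03 m/s and linear speed of inner_lid below 0.02 m/s and contact force between the fingers and outer_lid above 0.5 N and contact force between each of the fingers, outer_lid and inner_lid below 0.05 N and contact force between outer_lid and carousel_base below 0.05 N and contact force between outer_lid and lid_rest below 0.05 N); the arm keeps its last pose, push and grip.
It fails at once if the outer lid is lifted off the inner lid while that is not seated in the open pot at the pointer (z of outer_lid in the frame of inner_lid above 0.018 m and not (distance between inner_lid and open_pot below 0.006 m and angle between inner_lid's own z axis and vertical below 0.08 rad and value of joint carousel between -0.08 and 0.08 rad)).
It fails at once if a lid is dropped ((linear speed of inner_lid above 0.4 m/s and contact force between the fingers and inner_lid below 0.02 N) or (linear speed of outer_lid above 0.4 m/s and contact force between the fingers and outer_lid below 0.02 N and contact force between the fingers and inner_lid below 0.02 N)).
It fails at once if one of the other things on the bench is pushed more than 20 mm (distance of any of screwdriver, marker, tape_roll, jar, wrench, weight from where it was at the start of the episode above 0.02 m).
It also fails if it takes over 67 s, if anything falls off the work surface, if the arm or the gripper's body presses on something with over 40 N, if the wrist force passes 120 N, or if a joint passes its speed limit or range.

ROBOT

A 6-joint arm with a two-finger parallel gripper is mounted at the origin on the work surface. World frame = base frame: x ahead of the robot, y to its left, z up, the work surface at z = 0. Lengths are in m, angles in rad, forces in N, time in s.
With the tool pointing down it reaches from about 0.35 to 0.775 m from the base axis. Payload 5.5 kg.
Tool frame: the origin (TCP) lies between the finger pads; the fingertips stand 17 mm ahead of it and the grasp point (between the pads) lies 2 mm behind it (env.finger_overhang is the distance from the TCP to the fingertips, in m); z points along the fingers, y is the direction in which the jaws open and shut (so a half turn about z gives the same grasp; the last joint's range is limited). The gripper opens to 85 mm and grips with 20 to 120 N. Pads are 22 mm wide; open, the fingers measure 114 mm over their backs; the gripper's body (76 mm by 85 mm) begins 54 mm behind the grasp point. The pads swing forward as they close: fully open they stand 13 mm farther back than shut.
Start: joints at [1.152, 0.313, 0.046, 1.304, 0, 1.431], TCP at [0.158, 0.553, 0.248] pointing down, gripper open.
Joint ranges: [-2.76, 2.76], [-0.86, 1.69], [-1.03, 1.26], [-2.2, 2.34], [-1.47, 1.5], [-3.14, 3.14]. Speed limits (rad/s): [2.57, 2.57, 3.14, 3.14, 3.14, 3.14].

INTERFACE

Orientations are given as a unit quaternion [w, x, y, z].
In Python, from workcell import env gives the robot as it stands. The module is installed in compiled form; this text tells all that it offers.
- The arm moves only by the tool arm_command, never from a script. Its argument "moves" is a list of rows, each a list of 5 numbers: the closure, from 0 (fully open) to 1 (shut), then the shift along the tool's x, y, z in mm, then the turn about the tool's z in rad. In form: [[fingers, dx, dy, dz, turn], ...]. A call has 1 to 12 rows; each row is the pose to reach, as a shift and turn from the pose commanded when the call began, along the tool's axes at that moment; what a row does not reach only later rows make up. A row lasts 1/10 s, in which the tool goes at most 50 mm and 8.59 degrees, less where a joint would pass 70% of its speed; a pose out of reach is approached as far as the arm can. A call with a gripper value outside its range is refused whole. The fingers move at their own pace and stop on an object; "squeeze" is the grip in N (left out, the last holds). Time passes only in rows, so rows that repeat a pose let the fingers close. It gives the time, the measured TCP pose, the force and the opening at its end, in the units of the state.
- env.get_state(): the state, without advancing time (a new reading comes with each control period).
- env.read_camera(name): name is "side" or "top"; returns (picture, depth): 480x640x3 uint8, blue, green, red; 480x640 float32, m along the optical axis (not along the pixel's ray), 0 where there is no reading.
- env.get_calibration(name): a dict with "fx", "fy", "cx", "cy" (pixels), "pose" (4x4, takes a point from camera to world coordinates). Camera axes: x right, y down, z forward; pixel columns grow to the right and rows downward; lengths in m; the calibration is good to about 2 mm. A picture is of the moment at which its call begins. get_calibration takes no time and is no camera call.
- env.hand_in(): hands the job in, once; it reports no verdict.
The state is a dict: "clock": time; "joint_pos": joint angles; "qvel": joint speeds; "tau": joint torques, N m; "tcp_pos": TCP position; "orientation": TCP orientation; "wrist_force": force on the tool from outside, world axes, zero at the start; "ft_torque": the same for the moment, N m; "finger_gap": finger opening in m.
Only numpy, scipy, OpenCV 4.12 (cv2) and the standard library are available. Lean on these libraries where they do the work, as an engineer would, in place of code of your own. Each camera call takes 0.05 s, during which the arm holds its last target. There are 200 camera calls.

## Working session

There is one attempt and no reset: what is moved stays moved. The work goes in short steps, Python scripts to look and compute and a tool call to move; the robot and the scene stay as the last step left them, time stands still between calls to the robot, and variables do not carry over. Pictures are saved under pics/ and viewed, about 8 in all and at most 12, crops included, and the job is handed in when it is done.

Besides the shell and the picture viewer there is one more tool, called after "Request:" by a JSON object that holds its "fn" and its "kwargs". arm_command: Moves the arm, as the interface text tells. Its arguments: {"type":"object","properties":{"moves":{"type":"array","items":{"type":"array","items":{"type":"number"}}},"squeeze":{"type":"number"}},"required":["moves"]}

```bash
mkdir -p pics; cat > h.py <<'E'
import numpy as np, cv2
from workcell import env
def snap(n,f=None):
    im,d=env.read_camera(n)
    if f: cv2.imwrite('pics/'+f,im)
    return im,d
def pts(n,d):
    c=env.get_calibration(n); v,u=np.mgrid[:480,:640]
    P=np.stack([(u-c['cx'])/c['fx']*d,(v-c['cy'])/c['fy']*d,d],-1)
    T=np.array(c['pose']); return P@T[:3,:3].T+T[:3,3]
def ray(n,u,v,z):
    c=env.get_calibration(n); T=np.array(c['pose'])
    r=T[:3,:3]@np.array([(u-c['cx'])/c['fx'],(v-c['cy'])/c['fy'],1]); o=T[:3,3]
    return o+r*(z-o[2])/r[2]
E
python3 - <<'E'
from h import *
for n in('top','side'):
    im,d=snap(n,n+'1.png'); np.save(n+'1.npy',d); print(n,env.get_calibration(n))
print(env.get_state())
E
```

```text
top {'fx': 442.6007961190307, 'fy': 442.6007961190307, 'cx': 330.3625202692528, 'cy': 239.4479077956438, 'pose': array([[ 0.0287285 , -0.99694041,  0.07269452,  0.47049102],
       [-0.99882553, -0.02579202,  0.04101627,  0.01657445],
       [-0.03901584, -0.07378748, -0.9965105 ,  1.01079717],
       [ 0.        ,  0.        ,  0.        ,  1.        ]])}
side {'fx': 531.6476105832497, 'fy': 531.6476105832497, 'cx': 322.8623080212055, 'cy': 231.4229747623577, 'pose': array([[-0.96246256, -0.15947771,  0.2196194 ,  0.33838315],
       [-0.27110926,  0.52652383, -0.80577443,  0.77666769],
       [ 0.01286822, -0.83506857, -0.54999535,  0.59522059],
       [ 0.        ,  0.        ,  0.        ,  1.        ]])}
{'clock': 0.1, 'joint_pos': array([1.15240241e+00, 3.13917167e-01, 4.50777140e-02, 1.30358481e+00,
       1.49421774e-05, 1.43119345e+00]), 'qvel': array([-8.53456329e-04, -1.42403975e-03,  2.54045957e-03,  8.16452187e-05,
        1.06516072e-05, -2.46395663e-04]), 'tau': array([ 3.22052889e-03, -4.81723130e+01,  2.99245656e+01,  1.25751510e-02,
       -1.09355713e-04,  4.04418216e-06]), 'tcp_pos': array([0.15806756, 0.552402  , 0.24749655]), 'orientation': array([-2.31342630e-04,  1.38944482e-01,  9.90299838e-01, -7.80433783e-04]), 'wrist_force': array([-0.55162893,  0.27990178,  0.62672922]), 'ft_torque': array([-0.00455286, -0.02396441,  0.01113694]), 'finger_gap': 0.08525615466522718}
```

View pics/top1.png

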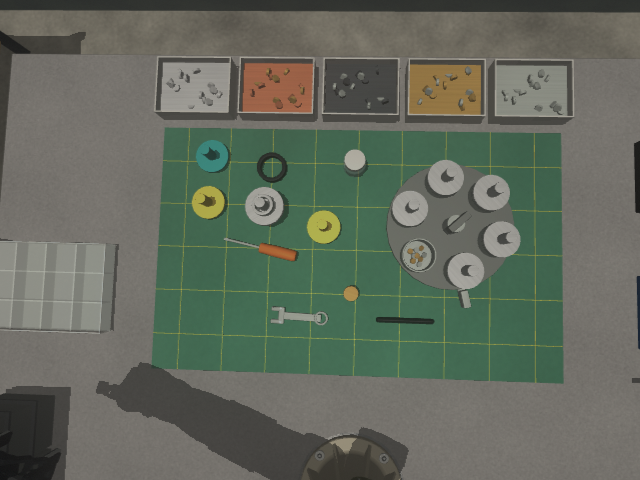

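View pics/side1.png

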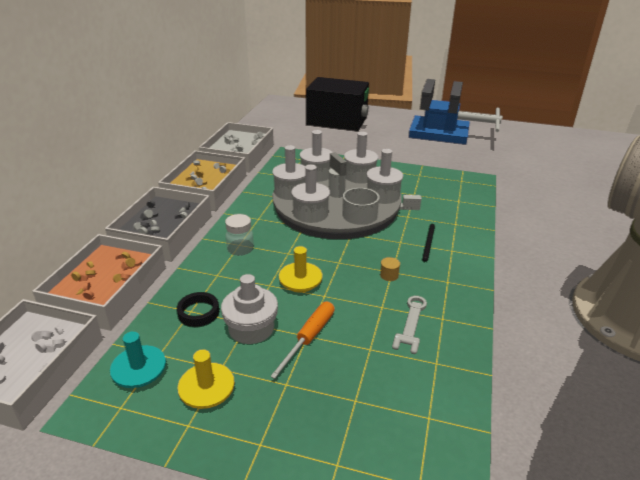

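The open pot is at about (418,255) in the top view and the pointer at (465,298). The grip bar is at about (457,222), the nested lids in their rest at (264,206), and the jar, weight and marker stand clear. Next I'll measure these positions.

```bash
cat > m.py <<'E'
from h import *
def top_of(n,d,c,r,z0,z1):
    P=pts(n,d); m=(np.hypot(P[...,0]-c[0],P[...,1]-c[1])<r)&(P[...,2]>z0)&(P[...,2]<z1)&(d>0)
    return P[m]
def desc(Q):
    if len(Q)<6: return len(Q)
    (c,s,a)=cv2.minAreaRect((Q[:,:2]*1000).astype(np.float32))
    w,V=np.linalg.eigh(np.cov(Q[:,:2].T)); v=V[:,1]
    return len(Q),np.round(Q.mean(0),4),'rect',np.round(c,1),np.round(s,1),round(a,1),'dir',round(np.degrees(np.arctan2(v[1],v[0])),1)
E
python3 - <<'E'
from m import *
bar0=ray('top',457,222,.117);print('bar0',bar0)
lid0=ray('top',261,203,.1);print('lid0',lid0); pot0=ray('top',418,255,.075);print('pot0',pot0,'pointer',ray('top',465,298,.03))
for n in('top','side'):
    d=np.load(n+'1.npy')
    print(n,'bar',desc(top_of(n,d,bar0,.05,.111,.124)))
    print(n,'knob',desc(top_of(n,d,lid0,.03,.094,.106)))
    print(n,'collar',desc(top_of(n,d,lid0,.045,.068,.076)))
    print(n,'rim',desc(top_of(n,d,pot0,.05,.069,.081)))
    Q=top_of(n,d,bar0,.15,.129,.141)
    print(n,'knobs',len(Q))
    P=pts(n,d); m=((abs(P[...,2]-.135)<.006)&(np.hypot(P[...,0]-bar0[0],P[...,1]-bar0[1])<.15)).astype(np.uint8)
    k,L,S,C=cv2.connectedComponentsWithStats(m)
    K=[]
    for i in range(1,k):
        if S[i,4]>8: K.append(P[L==i].mean(0)); print(S[i,4],np.round(K[-1],4))
E
```

```text
bar0 [ 0.57742935 -0.20025734  0.117     ]
lid0 [0.60955506 0.20133213 0.1       ]
pot0 [ 0.51078499 -0.12996562  0.075     ] pointer [ 0.42188892 -0.23989534  0.03      ]
top bar (186, array([ 0.5786, -0.2049,  0.1171]), 'rect', array([ 578.8, -205.4]), array([14.1, 52.4]), 42.2, 'dir', np.float64(132.7))
top knob (85, array([0.6108, 0.2042, 0.1005]), 'rect', array([611.2, 204.1]), array([20.7, 19.4]), 45.2, 'dir', np.float64(-151.2))
top collar (181, array([0.6107, 0.2036, 0.072 ]), 'rect', array([611.7, 204.3]), array([43.6, 45.3]), 3.6, 'dir', np.float64(115.6))
top rim (170, array([ 0.5122, -0.1329,  0.0749]), 'rect', array([ 512. , -131.8]), array([69.4, 71.2]), 1.6, 'dir', np.float64(106.4))
top knobs 519
102 [ 0.6755 -0.1833  0.1352]
108 [ 0.6458 -0.2784  0.135 ]
98 [ 0.6086 -0.1097  0.1352]
107 [ 0.5484 -0.3002  0.1346]
104 [ 0.4815 -0.2264  0.1351]
side bar (114, array([ 0.576 , -0.199 ,  0.1159]), 'rect', array([ 578.3, -202.9]), array([14.3, 54.3]), 44.7, 'dir', np.float64(134.3))
side knob (146, array([0.6091, 0.2095, 0.0997]), 'rect', array([609.6, 207.7]), array([21.1, 21.8]), 2.0, 'dir', np.float64(117.2))
side collar (325, array([0.6071, 0.2142, 0.0719]), 'rect', array([608.6, 209.7]), array([45.6, 42.8]), 25.5, 'dir', np.float64(-153.0))
side rim (264, array([ 0.5089, -0.1276,  0.0731]), 'rect', array([ 510.8, -128.5]), array([72.3, 73.4]), 44.3, 'dir', np.float64(94.9))
side knobs 324
56 [ 0.6429 -0.2736  0.1341]
58 [ 0.5461 -0.2942  0.1337]
66 [ 0.6738 -0.1786  0.1339]
67 [ 0.4786 -0.2212  0.1338]
77 [ 0.6061 -0.1047  0.134 ]
```

```bash
cat > g.py <<'E'
import sys
from h import *
from scipy.spatial.transform import Rotation as R
def go(x,y,z,yaw):
    s=env.get_state(); q=s['orientation']; r=R.from_quat(np.r_[q[1:],q[0]])
    D=r.inv().apply(np.array([x,y,z])-s['tcp_pos'])*1000
    a=r.apply([1,0,0]); cur=np.degrees(np.arctan2(a[1],a[0]))
    t=-((yaw-cur+90)%180-90)
    print('shift',np.round(D,1),'turn',round(np.radians(t),3),'yaw',round(cur,1),'tcp',np.round(s['tcp_pos'],4),'j',np.round(s['joint_pos'],2),'gap',s['finger_gap'],'t',s['clock'],'F',np.round(s['wrist_force'],1),'tilt z',np.round(r.apply([0,0,1]),4))
if __name__=='__main__': go(*map(float,sys.argv[1:]))
E
python3 g.py .578 -.203 .22 133.3
```

```text
shift [-611.6 -610.6   28.3] turn 0.536 yaw 164.0 tcp [0.1581 0.5524 0.2475] j [1.15 0.31 0.05 1.3  0.   1.43] gap 0.08525615466522718 t 0.1 F [-0.6  0.3  0.6] tilt z [-7.0e-04 -1.5e-03 -1.0e+00]
```

Request:
{"fn": "arm_command", "kwargs": {"moves": [[0,-30,-30,0,0.05],[0,-60,-60,0,0.1],[0,-95,-95,0,0.15],[0,-130,-130,0,0.2],[0,-165,-165,0,0.25],[0,-200,-200,0,0.3],[0,-235,-235,0,0.35],[0,-270,-270,0,0.4],[0,-305,-305,5,0.45],[0,-340,-340,10,0.5],[0,-375,-375,15,0.536],[0,-410,-410,20,0.536]]}}

```text
clock: 1.3
tcp_pos: [0.44, 0.0438, 0.228]
orientation: [-0.0, 0.397, 0.918, 0.0]
wrist_force: [1.5, 1.8, 0.7]
finger_gap: 0.0853
```

```bash
python3 g.py .578 -.203 .22 133.3
```

```text
shift [-274.4  -68.6    7.9] turn -0.001 yaw 133.2 tcp [0.44   0.0438 0.228 ] j [-0.08  0.06 -0.31  1.19  0.    0.73] gap 0.08534972135767835 t 1.3 F [1.5 1.8 0.7] tilt z [ 0.e+00  3.e-04 -1.e+00]
```

Request:
{"fn": "arm_command", "kwargs": {"moves": [[0,-40,-10,0,0],[0,-80,-20,0,0],[0,-120,-30,0,0],[0,-160,-40,0,0],[0,-200,-50,0,0],[0,-240,-60,4,0],[0,-274,-69,8,0],[0,-274,-69,8,0],[0,-274,-69,8,0]]}}

```text
clock: 2.2
tcp_pos: [0.5768, -0.2012, 0.219]
orientation: [-0.001, 0.397, 0.918, 0.0]
wrist_force: [0.0, -0.0, -0.0]
finger_gap: 0.0857
```

```bash
python3 g.py .578 -.203 .108 133.3; python3 -c "
from h import *
im,d=snap('side'); cv2.imwrite('pics/s2.png',cv2.resize(im[60:300,200:520],None,fx=2,fy=2))"
```

```text
shift [ -2.4  -0.3 111. ] turn -0.001 yaw 133.2 tcp [ 0.5768 -0.2012  0.219 ] j [-0.47  0.39  0.09  1.27  0.    0.35] gap 0.08572017304776357 t 2.2 F [ 0. -0. -0.] tilt z [-0.0022  0.0015 -1.    ]
```

View pics/s2.png

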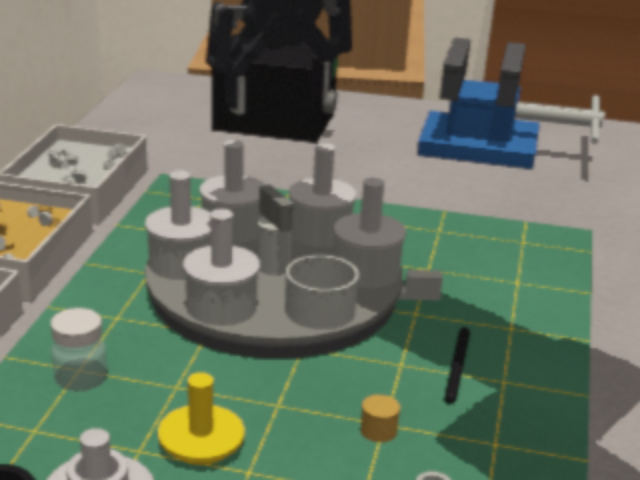

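The fingers stand straight over the bar, square to it, so I'll descend and grip it.

Request:
{"fn": "arm_command", "kwargs": {"moves": [[0,-2,0,20,0],[0,-2,0,45,0],[0,-2,0,70,0],[0,-2,0,95,0],[0,-2,0,112,0],[0,-2,0,112,0],[0.5,-2,0,112,0],[0.8,-2,0,112,0],[1,-2,0,112,0],[1,-2,0,112,0],[1,-2,0,112,0],[1,-2,0,112,0]], "squeeze": 40}}

```text
clock: 3.45
tcp_pos: [0.5775, -0.2041, 0.1093]
orientation: [-0.0, 0.397, 0.918, -0.002]
wrist_force: [-6.6, -4.9, 5.9]
finger_gap: 0.0131
```

```bash
python3 g.py .578 -.203 .108 133.3
```

```text
shift [0.5 1.2 1.3] turn -0.001 yaw 133.2 tcp [ 0.5775 -0.2041  0.1093] j [-0.47  0.46 -0.09  1.02 -0.    0.35] gap 0.013123420780845961 t 3.45 F [-6.6 -4.9  5.9] tilt z [-0.0022 -0.0037 -1.    ]
```

Request:
{"fn": "arm_command", "kwargs": {"moves": [[1,-1,-1.5,0,-0.05],[1,-1,-1.5,0,-0.15],[1,-1,-1.5,0,-0.26],[1,-1,-1.5,0,-0.37],[1,-1,-1.5,0,-0.48],[1,-1,-1.5,0,-0.59],[1,-1,-1.5,0,-0.7],[1,-1,-1.5,0,-0.81],[1,-1,-1.5,0,-0.92],[1,-1,-1.5,0,-1.0],[1,-1,-1.5,0,-1.045],[1,-1,-1.5,0,-1.045]]}}

```text
clock: 4.65
tcp_pos: [0.5773, -0.2047, 0.1093]
orientation: [-0.001, -0.115, 0.993, -0.001]
wrist_force: [-6.3, -0.5, 6.7]
finger_gap: 0.0136
```

Request:
{"fn": "arm_command", "kwargs": {"moves": [[1,0,0,0,0],[1,0,0,0,0],[0.6,0,0,0,0],[0.4,0,0,0,0],[0,0,0,0,0],[0,0,0,0,0],[0,0,0,0,0],[0,0,0,0,0]]}}

```text
clock: 5.45
tcp_pos: [0.5784, -0.204, 0.1082]
orientation: [0.0, -0.115, 0.993, 0.0]
wrist_force: [0.5, 0.3, 0.5]
finger_gap: 0.0857
```

```bash
python3 g.py .578 -.203 .22 193.3
```

```text
shift [   0.2    1.1 -111.8] turn -0.002 yaw -166.8 tcp [ 0.5784 -0.204   0.1082] j [-0.47  0.46 -0.09  1.02  0.   -0.7 ] gap 0.08568141027815425 t 5.45 F [0.5 0.3 0.5] tilt z [ 0.e+00  2.e-04 -1.e+00]
```

Request:
{"fn": "arm_command", "kwargs": {"moves": [[0,0,0,-15,0],[0,0,0,-45,0],[0,0,0,-80,0],[0,0,0,-110,0],[0,0,0,-112,0]]}}

```text
clock: 5.95
tcp_pos: [0.5804, -0.2051, 0.2252]
orientation: [0.003, -0.115, 0.993, -0.002]
wrist_force: [-0.0, -0.6, -0.3]
finger_gap: 0.0856
```

```bash
python3 g.py .611 .204 .2 193.3
```

```text
shift [-123.   391.4   24. ] turn -0.002 yaw -166.8 tcp [ 0.5804 -0.2051  0.2252] j [-0.47  0.39  0.1   1.27  0.   -0.7 ] gap 0.08561826772352225 t 5.95 F [-0.  -0.6 -0.3] tilt z [ 0.0073 -0.0036 -1.    ]
```

Request:
{"fn": "arm_command", "kwargs": {"moves": [[0,-10,30,0,0],[0,-20,70,0,0],[0,-36,115,0,0],[0,-50,160,0,0],[0,-65,205,0,0],[0,-80,250,0,0],[0,-95,295,0,0],[0,-108,340,0,0],[0,-120,375,10,0],[0,-125,391,20,0],[0,-125,391,20,0],[0,-125,391,20,0]]}}

```text
clock: 7.15
tcp_pos: [0.6103, 0.2045, 0.1993]
orientation: [-0.001, -0.115, 0.993, -0.0]
wrist_force: [-0.5, 0.2, -0.1]
finger_gap: 0.0854
```

```bash
python3 - <<'E'
from m import *
from g import go
go(.611,.204,.092,193.3)
for n in('top','side'):
    im,d=snap(n,n+'3.png')
    print(n,'bar',desc(top_of(n,d,(.578,-.204),.05,.111,.124)))
    print(n,'rim',desc(top_of(n,d,(.481,-.2275),.05,.069,.081)))
    print(n,'knob',desc(top_of(n,d,(.611,.206),.03,.094,.106)))
im=cv2.imread('pics/side3.png'); cv2.imwrite('pics/s3.png',im[60:380,130:530])
E
```

```text
shift [ -0.8  -0.6 107.3] turn -0.002 yaw -166.8 tcp [0.6103 0.2045 0.1993] j [ 0.2   0.47  0.15  1.26 -0.   -0.03] gap 0.08539932269200468 t 7.15 F [-0.5  0.2 -0.1] tilt z [-0.0019 -0.001  -1.    ]
top bar (193, array([ 0.5783, -0.2049,  0.1169]), 'rect', array([ 578.7, -205.4]), array([51.4, 14.8]), 11.6, 'dir', np.float64(-167.3))
top rim (190, array([ 0.4811, -0.229 ,  0.0746]), 'rect', array([ 481.3, -228. ]), array([68.8, 71.3]), 1.5, 'dir', np.float64(83.3))
top knob (87, array([0.6111, 0.2042, 0.1002]), 'rect', array([611.5, 204.3]), array([20.1, 19.3]), 44.4, 'dir', np.float64(-142.7))
side bar (136, array([ 0.5756, -0.2   ,  0.1158]), 'rect', array([ 576.8, -201.1]), array([50.1, 17.9]), 15.7, 'dir', np.float64(-164.6))
side rim (236, array([ 0.4795, -0.2243,  0.073 ]), 'rect', array([ 479.4, -225.7]), array([67.6, 76.1]), 11.2, 'dir', np.float64(98.9))
side knob (148, array([0.6091, 0.2097, 0.0996]), 'rect', array([610., 208.]), array([21.8, 21.8]), 77.7, 'dir', np.float64(116.1))
```

View pics/s3.png

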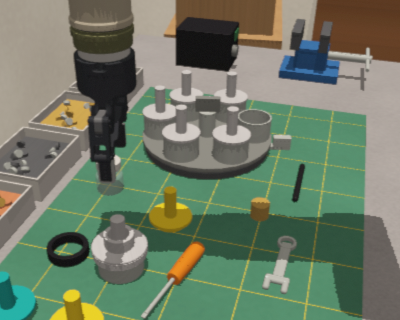

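The carousel now stands at its detent: the bar points at -167.3° and the open pot is at (0.481,-0.228). The gripper is over the nested lids, so I'll go down to the knob.

Request:
{"fn": "arm_command", "kwargs": {"moves": [[0,-0.5,-0.5,25,0],[0,-0.5,-0.5,55,0],[0,-0.5,-0.5,85,0],[0,-0.5,-0.5,102,0],[0,-0.5,-0.5,108,0],[0,-0.5,-0.5,108,0],[0,-0.5,-0.5,108,0]], "squeeze": 30}}

```text
clock: 7.95
tcp_pos: [0.6124, 0.2042, 0.0938]
orientation: [0.001, -0.114, 0.993, 0.0]
wrist_force: [0.2, 0.2, 0.8]
finger_gap: 0.0852
```

Request:
{"fn": "arm_command", "kwargs": {"moves": [[0.4,0,0,0,0],[0.5,0,0,0,0],[0.6,0,0,0,0],[0.7,0,0,0,0],[0.8,0,0,0,0],[1,0,0,0,0],[1,0,0,0,0],[1,0,0,0,0],[1,0,0,0,0]]}}

```text
clock: 8.85
tcp_pos: [0.6116, 0.2051, 0.0927]
orientation: [0.0, -0.115, 0.993, 0.0]
wrist_force: [-1.5, 2.6, 4.3]
finger_gap: 0.0208
```

```bash
python3 - <<'E'
from m import *
from g import go
go(.611,.204,.092,193.3)
im,d=snap('side'); cv2.imwrite('pics/s4.png',cv2.resize(im[210:370,170:380],None,fx=3,fy=3))
E
```

```text
shift [ 0.8 -0.9  0.7] turn -0.002 yaw -166.8 tcp [0.6116 0.2051 0.0927] j [ 0.2   0.53 -0.02  1.02  0.   -0.03] gap 0.02080107401004498 t 8.85 F [-1.5  2.6  4.3] tilt z [ 6.e-04  6.e-04 -1.e+00]
```

View pics/s4.png

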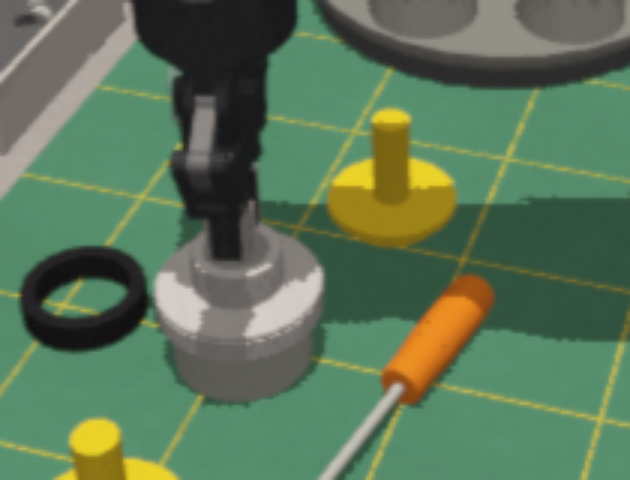

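The jaws hold the knob (gap 20.8 mm) just above the collar. Now a gentle lift.

Request:
{"fn": "arm_command", "kwargs": {"moves": [[1,0,0,0,0],[1,0,0,0,0],[1,0,0,-5,0],[1,0,0,-12,0],[1,0,0,-22,0],[1,0,0,-35,0],[1,0,0,-50,0],[1,0,0,-70,0],[1,0,0,-90,0],[1,0,0,-105,0],[1,0,0,-110,0],[1,0,0,-110,0]], "squeeze": 60}}

```text
clock: 10.1
tcp_pos: [0.6121, 0.2048, 0.2038]
orientation: [0.001, -0.115, 0.993, 0.0]
wrist_force: [0.3, 0.2, -2.1]
finger_gap: 0.0195
```

```bash
python3 - <<'E'
from m import *
from g import go
go(.4812,-.2278,.2,193.3)
im,d=snap('side'); cv2.imwrite('pics/s5.png',cv2.resize(im[130:370,130:410],None,fx=2,fy=2))
E
```

```text
shift [ 226.1 -391.4    3.2] turn -0.002 yaw -166.8 tcp [0.6121 0.2048 0.2038] j [ 0.2   0.46  0.16  1.26  0.   -0.03] gap 0.01946997854366529 t 10.1 F [ 0.3  0.2 -2.1] tilt z [ 2.5e-03  5.0e-04 -1.0e+00]
```

View pics/s5.png

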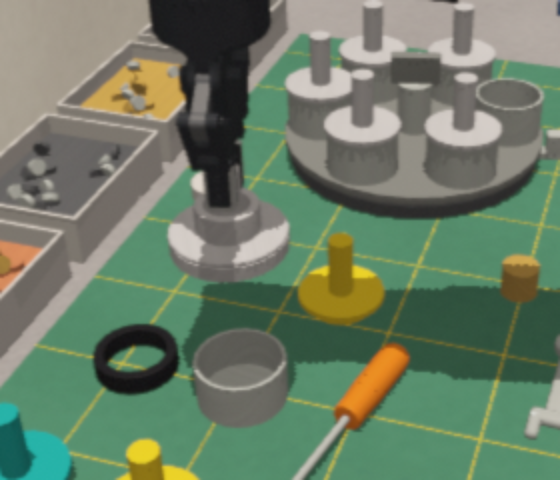

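Both lids hang together and level, clear of the rest. I'll carry them a little higher, swinging round on the near side of the closed pots.

Request:
{"fn": "arm_command", "kwargs": {"moves": [[1,8,-8,-5,0],[1,22,-24,-12,0],[1,45,-48,-20,0],[1,70,-76,-28,0],[1,98,-108,-30,0],[1,127,-140,-30,0],[1,155,-173,-30,0],[1,180,-205,-30,0],[1,205,-240,-30,0],[1,225,-273,-30,0],[1,236,-300,-30,0],[1,239,-309,-30,0]]}}

```text
clock: 11.35
tcp_pos: [0.4476, -0.153, 0.2319]
orientation: [-0.001, -0.113, 0.994, -0.0]
wrist_force: [1.4, 0.2, -2.6]
finger_gap: 0.0198
```

Request:
{"fn": "arm_command", "kwargs": {"moves": [[1,0,-10,0,0],[1,-2,-30,0,0],[1,-6,-52,0,0],[1,-10,-70,0,0],[1,-13,-80,0,0],[1,-13,-82,0,0],[1,-13,-82,0,0],[1,-13,-82,0,0]]}}

```text
clock: 12.15
tcp_pos: [0.4803, -0.2266, 0.2321]
orientation: [-0.0, -0.115, 0.993, 0.0]
wrist_force: [-0.4, 0.0, -2.8]
finger_gap: 0.0201
```

```bash
python3 - <<'E'
from m import *
from g import go
go(.4812,-.2278,.23,193.3)
for n in('top','side'):
    im,d=snap(n,n+'6.png'); P=pts(n,d); np.save(n+'6.npy',d)
    print(n,'rim',desc(top_of(n,d,(.481,-.2275),.05,.069,.081)))
    print(n,'plate',desc(top_of(n,d,(.481,-.2275),.06,.175,.187)))
a=cv2.imread('pics/side6.png')[60:260,240:480]; b=cv2.imread('pics/top6.png')[160:360,360:560]
cv2.imwrite('pics/c6.png',cv2.resize(np.hstack([a,b]),None,fx=1.8,fy=1.8))
E
```

```text
shift [-0.6 -1.3  2.1] turn -0.001 yaw -166.8 tcp [ 0.4803 -0.2266  0.2321] j [-0.59  0.23 -0.1   1.24  0.   -0.82] gap 0.02010517822324321 t 12.15 F [-0.4  0.  -2.8] tilt z [-7.e-04  8.e-04 -1.e+00]
top rim (85, array([ 0.4818, -0.2037,  0.0746]), 'rect', array([ 480.4, -208. ]), array([68.8, 32.7]), 2.7, 'dir', np.float64(-177.5))
top plate (95, array([ 0.4786, -0.201 ,  0.1828]), 'rect', array([ 480.4, -218.4]), array([63.7, 82.9]), 88.7, 'dir', np.float64(-178.2))
side rim (231, array([ 0.4792, -0.224 ,  0.0732]), 'rect', array([ 479.3, -224.6]), array([67.6, 76.4]), 11.7, 'dir', np.float64(96.4))
side plate (250, array([ 0.473 , -0.1941,  0.1811]), 'rect', array([ 471.5, -203.6]), array([84.9, 42.4]), 15.8, 'dir', np.float64(-169.1))
```

View pics/c6.png

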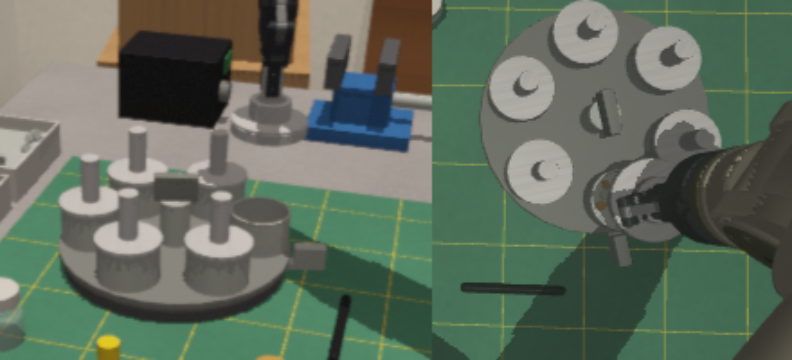

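The lids hang level over the open pot. I'll check the height and centre of the plate with a wider band, since the last one may have clipped it.

```bash
python3 - <<'E'
from m import *
from scipy.optimize import least_squares
for n in('top','side'):
    d=np.load(n+'6.npy'); Q=top_of(n,d,(.48,-.227),.055,.15,.2)
    print(n,np.histogram(Q[:,2],bins=np.arange(.15,.2,.003)))
# plate ellipse in side image: centre via plate top points outer edge
d=np.load('side6.npy'); P=pts('side',d); im=cv2.imread('pics/side6.png')
m=((np.hypot(P[...,0]-.48,P[...,1]+.227)<.055)&(P[...,2]>.165)&(P[...,2]<.194)).astype(np.uint8)
v,u=np.where(m); print('px u',u.min(),u.max(),'v',v.min(),v.max())
uc=(u.min()+u.max())/2; print(ray('side',uc,v[(u==u.min())|(u==u.max())].mean(),.187))
Q=P[m>0]; print(Q.min(0),Q.max(0))
E
```

```text
top (array([  0,   0,   0,   0,   0,   0,   0,   4,  10,  13,  18,  30, 261,
       413,  30,   7]), array([0.15 , 0.153, 0.156, 0.159, 0.162, 0.165, 0.168, 0.171, 0.174,
       0.177, 0.18 , 0.183, 0.186, 0.189, 0.192, 0.195, 0.198]))
side (array([  0,   0,   0,   0,   0,   0,   0,   3,  41,  69,  56,  67,  95,
       288,  34,  38]), array([0.15 , 0.153, 0.156, 0.159, 0.162, 0.165, 0.168, 0.171, 0.174,
       0.177, 0.18 , 0.183, 0.186, 0.189, 0.192, 0.195, 0.198]))
px u 368 410 v 119 140
[ 0.47641043 -0.21707558  0.187     ]
[ 0.43626637 -0.2613486   0.17302317] [ 0.5206212  -0.18007932  0.19397745]
```

The plate top is at 0.189 m, as it should be, so nothing has slipped. I'll lower now, slowly near the rim.

Request:
{"fn": "arm_command", "kwargs": {"moves": [[1,-0.5,-0.8,10,0],[1,-0.5,-0.8,28,0],[1,-0.5,-0.8,48,0],[1,-0.5,-0.8,66,0],[1,-0.5,-0.8,78,0],[1,-0.5,-0.8,84,0],[1,-0.5,-0.8,88,0],[1,-0.5,-0.8,88,0],[1,-0.5,-0.8,88,0]]}}

```text
clock: 13.15
tcp_pos: [0.4817, -0.2284, 0.1449]
orientation: [0.0, -0.115, 0.993, -0.0]
wrist_force: [-0.3, 0.7, -3.1]
finger_gap: 0.0204
```

Request:
{"fn": "arm_command", "kwargs": {"moves": [[1,0,0,2,0],[1,0,0,4,0],[1,0,0,6,0],[1,0,0,8,0],[1,0,0,8,0]]}}

```text
clock: 13.65
tcp_pos: [0.4811, -0.228, 0.1359]
orientation: [-0.0, -0.115, 0.993, 0.0]
wrist_force: [-0.3, -0.1, -2.3]
finger_gap: 0.0199
```

```bash
python3 - <<'E'
from g import go
from m import *
go(.4812,-.2275,.1277,193.3)
im,d=snap('side'); cv2.imwrite('pics/c7.png',cv2.resize(im[100:240,270:450],None,fx=4,fy=4))
E
```

```text
shift [-0.3  0.5  8.2] turn -0.002 yaw -166.8 tcp [ 0.4811 -0.228   0.1359] j [-0.59  0.29 -0.27  1.01  0.   -0.82] gap 0.0198873677257433 t 13.65 F [-0.3 -0.1 -2.3] tilt z [-5.e-04  4.e-04 -1.e+00]
```

View pics/c7.png

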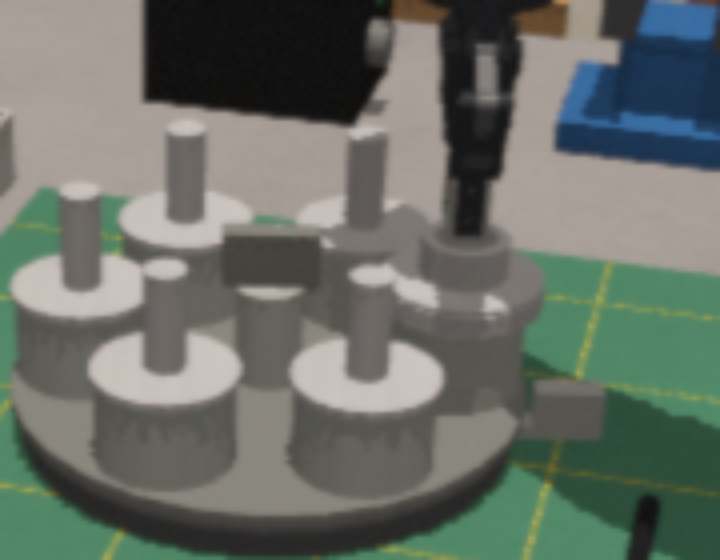

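The plug has entered the mouth with no side force. I'll keep lowering.

Request:
{"fn": "arm_command", "kwargs": {"moves": [[1,0,0,2,0],[1,0,0,4,0],[1,0,0,5,0],[1,0,0,6,0],[1,0,0,7,0],[1,0,0,7.5,0],[1,0,0,7.5,0]]}}

```text
clock: 14.4
tcp_pos: [0.4812, -0.2281, 0.1287]
orientation: [-0.0, -0.115, 0.993, 0.0]
wrist_force: [-0.8, 0.7, -2.4]
finger_gap: 0.0198
```

Request:
{"fn": "arm_command", "kwargs": {"moves": [[1,0,0,0.5,0],[1,0,0,1,0],[1,0,0,1,0]], "squeeze": 20}}

```text
clock: 14.7
tcp_pos: [0.4814, -0.2282, 0.1279]
orientation: [0.0, -0.115, 0.993, -0.0]
wrist_force: [0.4, 0.2, -1.5]
finger_gap: 0.0199
```

Request:
{"fn": "arm_command", "kwargs": {"moves": [[1,0,0,0.5,0],[1,0,0,1,0],[1,0,0,1.5,0],[1,0,0,1.5,0]]}}

```text
clock: 15.1
tcp_pos: [0.4815, -0.2287, 0.1278]
orientation: [0.0, -0.115, 0.993, -0.001]
wrist_force: [-3.2, 0.5, 7.4]
finger_gap: 0.0203
```

It is seated: the TCP stopped at 0.1278 (0.1277 expected) with the force rising. Relax and open.

Request:
{"fn": "arm_command", "kwargs": {"moves": [[1,0,0,-1.5,0],[1,0,0,-1.5,0],[0.7,0,0,-1.5,0],[0.6,0,0,-1.5,0],[0.4,0,0,-1.5,0],[0.2,0,0,-1.5,0],[0,0,0,-1.5,0],[0,0,0,-1.5,0],[0,0,0,-1.5,0],[0,0,0,-1.5,0],[0,0,0,-1.5,0]]}}

```text
clock: 16.2
tcp_pos: [0.4812, -0.2281, 0.1277]
orientation: [-0.0, -0.115, 0.993, 0.0]
wrist_force: [0.8, -0.4, -0.3]
finger_gap: 0.0853
```

```bash
python3 - <<'E'
from m import *
from g import go
go(.4812,-.2278,.104,193.3)
im,d=snap('side'); cv2.imwrite('pics/c8.png',cv2.resize(im[100:240,270:450],None,fx=4,fy=4))
P=pts('side',d)
print('bar',desc(top_of('side',d,(.578,-.204),.05,.111,.124)))
for a,b in((.083,.095),(.101,.112),(.129,.14)): print(a,desc(top_of('side',d,(.4805,-.225),.05,a,b)))
Q=top_of('side',d,(.4805,-.225),.05,.08,.14); print(np.histogram(Q[:,2],bins=np.arange(.08,.142,.003)))
E
```

```text
shift [-0.   0.3 23.7] turn -0.002 yaw -166.8 tcp [ 0.4812 -0.2281  0.1277] j [-0.59  0.3  -0.28  0.99  0.   -0.82] gap 0.08532012746116796 t 16.2 F [ 0.8 -0.4 -0.3] tilt z [-0.e+00  1.e-04 -1.e+00]
bar (136, array([ 0.5755, -0.2005,  0.1156]), 'rect', array([ 577.2, -202.2]), array([50.3, 17.7]), 13.4, 'dir', np.float64(-166.0))
0.083 (401, array([ 0.4751, -0.214 ,  0.0865]), 'rect', array([ 475.5, -223.5]), array([77.1, 81. ]), 14.3, 'dir', np.float64(-164.7))
0.101 (131, array([ 0.4791, -0.2177,  0.106 ]), 'rect', array([ 478.9, -223.1]), array([46. , 40.8]), 11.4, 'dir', np.float64(-177.8))
0.129 (47, array([ 0.4826, -0.2217,  0.1353]), 'rect', array([ 480.7, -224.2]), array([20.2, 98.1]), 13.9, 'dir', np.float64(104.5))
(array([ 60, 226, 117,  30,  28,  30,  37,  28,  52,  47,   4,   4,   3,
         2,   3,  21,   8,  12,  15,  16]), array([0.08 , 0.083, 0.086, 0.089, 0.092, 0.095, 0.098, 0.101, 0.104,
       0.107, 0.11 , 0.113, 0.116, 0.119, 0.122, 0.125, 0.128, 0.131,
       0.134, 0.137, 0.14 ]))
```

View pics/c8.png

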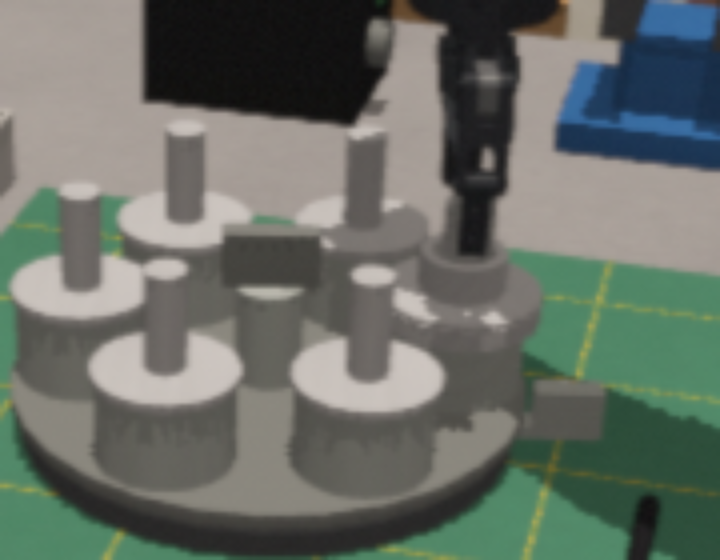

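The lids are seated: plate top about 0.086, collar about 0.106 and knob top about 0.135 m, with the fingers open. Next I'll lower to the collar.

Request:
{"fn": "arm_command", "kwargs": {"moves": [[0,0,0,5,0],[0,0,0,11,0],[0,0,0,17,0],[0,0,0,21,0],[0,0,0,21,0],[0.2,0,0,21,0],[0.3,0,0,21,0],[0.4,0,0,21,0],[0.5,0,0,21,0],[0.7,0,0,21,0],[1,0,0,21,0],[1,0,0,21,0]], "squeeze": 40}}

```text
clock: 17.45
tcp_pos: [0.4816, -0.2284, 0.1074]
orientation: [0.0, -0.115, 0.993, -0.0]
wrist_force: [-1.0, -0.0, 5.1]
finger_gap: 0.0447
```

Request:
{"fn": "arm_command", "kwargs": {"moves": [[1,0,0,0,0],[1,0,0,0,0]]}}

```text
clock: 17.65
tcp_pos: [0.4816, -0.2285, 0.1074]
orientation: [0.0, -0.115, 0.993, -0.0]
wrist_force: [-0.8, -0.4, 6.1]
finger_gap: 0.0443
```

Request:
{"fn": "arm_command", "kwargs": {"moves": [[1,0,0,-2,0],[1,0,0,-5,0],[1,0,0,-9,0],[1,0,0,-14,0],[1,0,0,-20,0],[1,0,0,-27,0],[1,0,0,-36,0],[1,0,0,-46,0],[1,0,0,-57,0],[1,0,0,-68,0],[1,0,0,-79,0],[1,0,0,-88,0]]}}

```text
clock: 18.85
tcp_pos: [0.4815, -0.2283, 0.1961]
orientation: [0.0, -0.115, 0.993, -0.0]
wrist_force: [-0.4, 0.0, -1.0]
finger_gap: 0.0445
```

Request:
{"fn": "arm_command", "kwargs": {"moves": [[1,0,0,-5,0],[1,0,0,-8,0],[1,0,0,-10,0],[1,0,0,-10,0],[1,0,0,-10,0],[1,0,0,-10,0]]}}

```text
clock: 19.45
tcp_pos: [0.4811, -0.228, 0.2044]
orientation: [-0.0, -0.115, 0.993, 0.0]
wrist_force: [0.5, -0.0, -0.3]
finger_gap: 0.0448
```

```bash
python3 - <<'E'
from m import *
from g import go
go(.4812,-.2278,.2,193.3)
im,d=snap('side'); cv2.imwrite('pics/c9.png',cv2.resize(im[60:240,270:450],None,fx=3.3,fy=3.3))
print('bar',desc(top_of('side',d,(.578,-.204),.05,.111,.124)))
Q=top_of('side',d,(.4805,-.225),.05,.07,.22); print(np.histogram(Q[:,2],bins=np.arange(.07,.22,.005)))
E
```

```text
shift [-0.2  0.2  4.4] turn -0.002 yaw -166.8 tcp [ 0.4811 -0.228   0.2044] j [-0.59  0.25 -0.15  1.17  0.   -0.82] gap 0.04479700089888065 t 19.45 F [ 0.5 -0.  -0.3] tilt z [-6.e-04  5.e-04 -1.e+00]
bar (135, array([ 0.576 , -0.2002,  0.1158]), 'rect', array([ 576.8, -201.5]), array([50.8, 16.6]), 18.6, 'dir', np.float64(-164.5))
(array([ 67,  67, 372,  25,  26,  19,  22,  22,  25,  25,  24,  19,  31,
        30,   0,   0,   0,   0,   0,  67,  98, 101, 364,  46,  50,  49,
       103,  41,  31]), array([0.07 , 0.075, 0.08 , 0.085, 0.09 , 0.095, 0.1  , 0.105, 0.11 ,
       0.115, 0.12 , 0.125, 0.13 , 0.135, 0.14 , 0.145, 0.15 , 0.155,
       0.16 , 0.165, 0.17 , 0.175, 0.18 , 0.185, 0.19 , 0.195, 0.2  ,
       0.205, 0.21 , 0.215]))
```

View pics/c9.png

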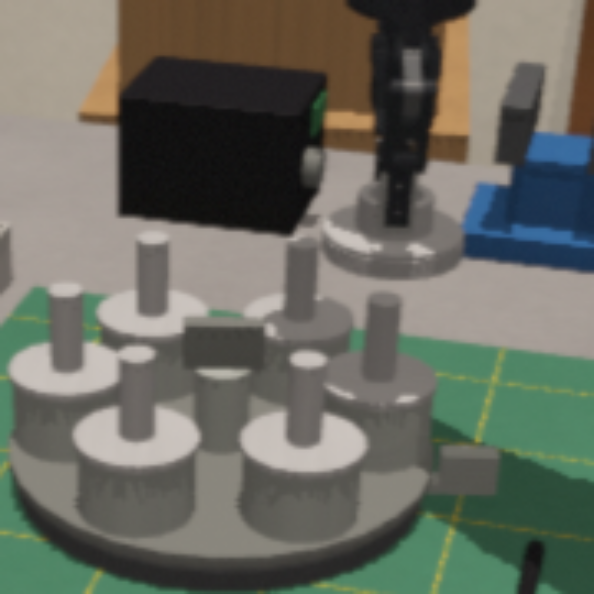

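The outer lid is held level with its plate top at about 0.182 m. The inner lid is seated with its flange top at about 0.081 m, as expected, and there is a clear gap between the two. Handing in.

```bash
python3 -c "
from workcell import env
print(env.hand_in())"
```

```text
the job is handed in; nothing more can be done
None
```

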